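Tare the empty cup on the counter scale

ROBOT

A 6-joint arm with a two-finger parallel gripper is mounted at the origin on the work surface. World frame = base frame: x ahead of the robot, y to its left, z up, the work surface at z = 0. Lengths are in m, angles in rad, forces in N, time in s.
With the tool pointing down it reaches from about 0.25 to 0.8 m from the base axis. Payload 8.5 kg.
Tool frame: the origin (TCP) lies midway between the tips of the shut fingers; the grasp point (between the pads) lies 19 mm behind it; y points along the fingers, x is the direction in which the jaws open and shut, and the axes are right-handed (so a half turn about y gives the same grasp; the last joint's range is limited). The gripper opens to 85 mm and grips with 20 to 120 N. Pads are 22 mm wide; open, the fingers measure 114 mm over their backs; the gripper's body (76 mm by 85 mm) begins 54 mm behind the grasp point. The pads swing forward as they close: fully open they stand 13 mm farther back than shut.
Start: joints at [-1.302, 0.238, -0.013, 1.319, 0, 1.571], TCP at [0.139, -0.506, 0.231] pointing down, gripper open.
Joint ranges: [-2.66, 2.66], [-1.03, 1.9], [-1.14, 1.46], [-1.82, 2.27], [-1.45, 1.34], [-3.14, 3.14]. Speed limits (rad/s): [2.22, 2.22, 2.79, 3.14, 3.14, 3.14].

INTERFACE

Orientations are given as a unit quaternion [x, y, z, w].
In Python, from bench import telemetry, imaging, manip, boxes_of, tip_of gives the robot as it stands. The module is installed in compiled form; this text tells all that it offers.
- The arm moves only by the tool play_rows, never from a script. Its argument "motion" is a list of rows, each an object of numbers: "rx", "ry", "rz": the turn, a rotation vector about the tool's x, y, z in degrees; "dx", "dy", "dz": the shift along the tool's x, y, z in m; "fingers": the finger opening in m, from 0 to 0.0854. In form: [{"rx": .., "ry": .., "rz": .., "dx": .., "dy": .., "dz": .., "fingers": ..}, ...]. A call has exactly 10 rows; each row is the pose to reach, as a shift and turn from the pose commanded when the call began, along the tool's axes at that moment; what a row does not reach only later rows make up. A row lasts 1/8 s, in which the tool goes at most 62.5 mm and 10.7 degrees, less where a joint would pass 70% of its speed; a pose out of reach is approached as far as the arm can. A call with a gripper value outside its range is refused whole. The fingers move at their own pace and stop on an object; the grip force is fixed at half the most. Time passes only in rows, so rows that repeat a pose let the fingers close, or fill a call up. It gives the time, the measured TCP pose, the force and the opening at its end, in the units of the state.
- telemetry.get_obs(): the state, without advancing time (a new reading comes with each control period).
- imaging.camera(name): name is "scene" or "top"; returns a dict with "frame" (420x560x3 uint8, blue, green, red), "vertical_fov" (degrees; the focal length in pixels is half the picture's height over the tangent of half this angle, whatever the lens; pixels are square), "cx", "cy" (the principal point, pixels), "extrinsics" (4x4, takes a point from world to camera coordinates). Camera axes: x right, y down, z forward; pixel columns grow to the right and rows downward; lengths in m; the calibration is good to about 2 mm. A picture is of the moment at which its call begins. There is no depth.
- manip.close_job(): hands the job in, once; it reports no verdict.
Trained networks look in the newest picture that a camera, given by its name, has taken for a name from the list of things; names that differ only in an ending like _2 or _b are one class to them, and where a whole thing is asked for, a point or a joint stands for the part that bears it (a point fixed in the world has none). Each returns a list of dicts, best first, with "conf" (0 to 1); they miss things now and then, are a little off and sometimes report something else, mostly with a low value. They report only what shows in the picture. A call takes as long as a camera call. They do not tell look-alikes from the thing itself.
- boxes_of(camera, label): "position" ([column, row] in pixels, amid what is visible of it).
- tip_of(camera, label): "position" ([column, row] in pixels: a listed point, or the origin of a listed thing).
The state is a dict: "time_s": time; "joints": joint angles; "qvel": joint speeds; "joint_efforts": joint torques, N m; "tool_pos": TCP position; "eef_rot": TCP orientation; "force": force on the tool from outside, world axes, zero at the start; "torque": the same for the moment, N m; "width": opening from 0.0 (shut) to 1.0 (fully open).
Only numpy, scipy, OpenCV 4.12 (cv2) and the standard library are available. Lean on these libraries where they do the work, as an engineer would, in place of code of your own. Each camera call takes 0.05 s, during which the arm holds its last target. There are 200 camera calls.

TASK

Ready the counter scale for weighing out small parts: set the empty, open steel cup gently upright in the middle of the scale's pan and let go of it. Then tare the scale: press the oblong tare key on its front deck with the fingertips, firmly enough to register but without leaning hard on it, hold it a moment and let go. Do not press the round power key beside it.

Things in the scene. Friction and masses are not known exactly. Their poses are not given: they have to be found in the camera images.
- cup: Empty round steel cup, open top, closed bottom: 54 mm outside diameter, straight sides, 55 mm high, wall 3 mm, 0.12 kg, loose and upright. Origin: centre of its underside, z up. A lidded steel tin (57 mm across, 58 high) and a white plastic pipe coupling (ring 60 mm across, 50 high, open right through) stand near and may trade places with it; 30 mm round it is clear.
- pan (a point): Centre of the top of the flat steel pan (165 x 210 mm, no rim) of a fixed white scale (260 mm deep, 230 wide). Pan 70 mm above the counter, over the far part; the lower front deck, nearer the robot, is 55 mm above the counter. x runs from the keys towards the far edge (165 mm side), y to the left (210 mm side), z up.
- tare_key: Tare key: flat grey oblong pad, 46 mm (its y) by 30 mm (its x), at the left or the right end of the front deck. Origin: centre of its top face, 150 mm in front of the pan centre and 55 mm to its left or right, in the pan axes. Gives only 2 mm: starts to move at 2 N, registers at 3 N, hard stop at 8 N, springs back. Top 4 mm above the deck.
- power_key: Power key, to be left alone: flat grey round membrane pad of 30 mm diameter at the other end of the front deck, 110 mm from the tare key. Origin: centre of its top face. It gives way just as the tare key does.
Things that resemble listed ones, but are neither listed nor needed, are in the scene too. Leave any green or purple look-alike of the cup alone.

How it is judged:
By the outcome, as a careful person would: the job done as asked, in the order asked, and still so for the second after the job is handed in, with the robot touching nothing.
It also fails if it takes over 48 s, if anything falls off the work surface, if the arm or the gripper's body presses on something with over 40 N, if the wrist force passes 120 N, or if a joint passes its speed limit or range.

## Working session

There is one attempt and no reset: what is moved stays moved. The work goes in short steps, Python scripts to look and compute and a tool call to move; the robot and the scene stay as the last step left them, time stands still between calls to the robot, and variables do not carry over. Pictures are saved under pics/ and viewed, about 8 in all and at most 12, crops included, and the job is handed in when it is done.

Besides the shell and the picture viewer there is one more tool, called by a JSON object that holds its "api" and its "payload", one argument or row to a line. play_rows: Moves the arm, as the interface text tells. Its arguments: {"type":"object","properties":{"motion":{"type":"array","items":{"type":"object","properties":{"rx":{"type":"number"},"ry":{"type":"number"},"rz":{"type":"number"},"dx":{"type":"number"},"dy":{"type":"number"},"dz":{"type":"number"},"fingers":{"type":"number"}}}}},"required":["motion"]}

```bash
mkdir -p pics
cat > h.py <<'E'
import numpy as np, cv2
from bench import telemetry, imaging, manip, boxes_of, tip_of
def cam(n):
    c=imaging.camera(n); f=c["frame"].shape[0]/2/np.tan(np.radians(c["vertical_fov"])/2)
    return c,np.array([[f,0,c["cx"]],[0,f,c["cy"]],[0,0,1]]),np.array(c["extrinsics"])
def ray(K,E,uv,z):
    d=E[:3,:3].T@np.linalg.solve(K,[*uv,1]); o=-E[:3,:3].T@E[:3,3]
    return o+d*(z-o[2])/d[2]
def proj(K,E,p):
    q=K@(E[:3,:3]@np.array(p)+E[:3,3]); return q[:2]/q[2]
E
python3 - <<'E'
from h import *
np.set_printoptions(precision=4,suppress=True)
Z=dict(cup=0,pan=.07,tare_key=.059,power_key=.059)
ims=[]
for n in("scene","top"):
    c,K,X=cam(n); ims.append(c["frame"]); cv2.imwrite(f"pics/{n}0.png",c["frame"])
    print(n,K[0,0],K[:2,2],"pos",-X[:3,:3].T@X[:3,3])
    for l in Z:
        for d in tip_of(n,l)[:5]: print(l,round(d["conf"],2),np.array(d["position"]),ray(K,X,d["position"],Z[l]))
    for d in boxes_of(n,"cup")[:6]: print("box",round(d["conf"],2),np.array(d["position"]),ray(K,X,d["position"],.03))
o=telemetry.get_obs(); print(o)
E
```

```text
scene 398.10167259162176 [283.0172 208.0254] pos [ 0.9284 -0.3388  0.4669]
cup 0.89 [251.3 247.4] [ 0.4731 -0.1027  0.    ]
cup 0.86 [185.8 264.2] [ 0.4452 -0.212   0.    ]
cup 0.72 [119.1 279.3] [ 0.4148 -0.3127  0.    ]
cup 0.65 [226.6 302.2] [ 0.5551 -0.1944  0.    ]
cup 0.65 [208.6 219.8] [ 0.3601 -0.1291  0.    ]
pan 0.8 [422.6 185. ] [0.5784 0.194  0.07  ]
tare_key 0.54 [333.5 175.3] [0.4479 0.0991 0.059 ]
power_key 0.5 [365.1 151.7] [0.4162 0.2116 0.059 ]
box 0.93 [251.3 232. ] [ 0.4693 -0.0982  0.03  ]
box 0.76 [223.6 290.3] [ 0.5573 -0.197   0.03  ]
box 0.61 [115.6 270.2] [ 0.4257 -0.3133  0.03  ]
box 0.6 [203.5 209.5] [ 0.3637 -0.1368  0.03  ]
box 0.59 [182.8 251.7] [ 0.4471 -0.2127  0.03  ]
top 500.15379450323394 [272.3461 204.0968] pos [ 0.3094 -0.0369  0.9581]
cup 0.92 [418.4 265.8] [ 0.4156 -0.3138  0.    ]
cup 0.9 [326.1 293.5] [ 0.3651 -0.1356  0.    ]
cup 0.66 [352.6 193.8] [ 0.5591 -0.1948  0.    ]
cup 0.61 [360.1 255.5] [ 0.4364 -0.2034  0.    ]
cup 0.6 [304.7 239.1] [ 0.4694 -0.0978  0.    ]
pan 0.86 [147.5 174.5] [0.5817 0.1951 0.07  ]
tare_key 0.88 [192.5 244.2] [0.4522 0.1098 0.059 ]
power_key 0.79 [137.9 263.9] [0.4174 0.207  0.059 ]
power_key 0.49 [195.5 244. ] [0.4525 0.1043 0.059 ]
box 0.71 [362.8 251.4] [ 0.4401 -0.2036  0.03  ]
box 0.7 [354.9 192.1] [ 0.5546 -0.1944  0.03  ]
box 0.7 [305.8 236.4] [ 0.4695 -0.0981  0.03  ]
box 0.64 [323.5 295.1] [ 0.3605 -0.1277  0.03  ]
box 0.4 [192.6 244.3] [0.4566 0.1143 0.03  ]
{'time_s': 0.6, 'joints': array([-1.302 ,  0.2382, -0.0135,  1.3192,  0.    ,  1.5708]), 'qvel': array([ 0.0014,  0.0008,  0.0003, -0.0004, -0.0011, -0.0009]), 'joint_efforts': array([  0.0011, -53.8306,  34.6584,   0.0029,   0.0001,  -0.    ]), 'tool_pos': array([ 0.1394, -0.5061,  0.2313]), 'eef_rot': array([-0.5625,  0.4285, -0.4285,  0.5625]), 'force': array([-0.4548, -0.2751,  0.2786]), 'torque': array([-0.0557, -0.0164, -0.003 ]), 'width': 0.9976988349687872}
```

View pics/scene0.png

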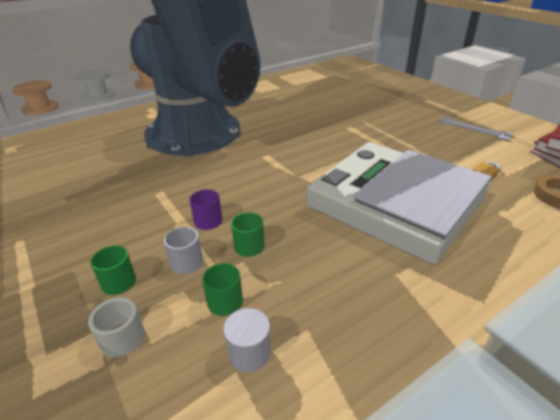

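View pics/top0.png

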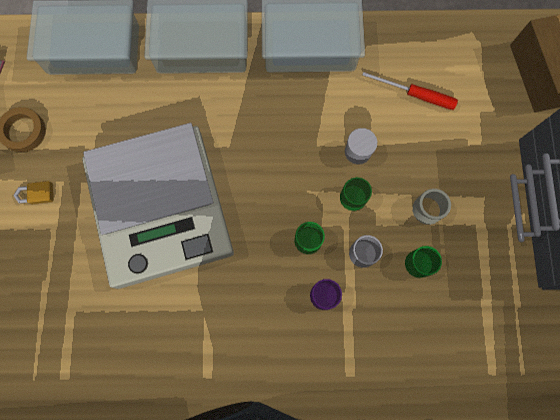

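Several cup-like things are in view (scene-camera pixels):
- Green cups at (113,270), (248,235) and (223,290), and a purple one at (206,210): look-alikes to leave alone.
- White tin with a lid at (248,340).
- Pale open ring at (117,327), probably the pipe coupling.
- Grey open cup at (183,251), or top camera (366,250): this fits the steel cup.

The oblong key is at top (197,246) and the round key at (138,264). I'll confirm both in one enlarged crop and refine the positions.

Run:
```python
from h import *
np.set_printoptions(precision=4,suppress=True)
s=cv2.imread("pics/scene0.png");t=cv2.imread("pics/top0.png")
a=cv2.resize(s[215:365,75:275],(400,300),interpolation=3)
b=cv2.resize(t[180:280,300:460],(400,250),interpolation=3)
c=cv2.resize(t[110:300,70:245],(400,434),interpolation=3)
W=np.zeros((560,800,3),np.uint8);W[:300,:400]=a;W[300:550,:400]=b;W[:434,400:]=c
cv2.imwrite("pics/crop1.png",W)
from scipy.spatial.transform import Rotation as R
print("tool axes cols\n",R.from_quat(telemetry.get_obs()["eef_rot"]).as_matrix())
_,Ks,Xs=cam("scene");_,Kt,Xt=cam("top")
# reprojections of candidates
for p in [(.44,-.208,0),(.44,-.208,.055)]: print(p,proj(Ks,Xs,p),proj(Kt,Xt,p))
```

```text
tool axes cols
 [[ 0.2656 -0.      0.9641]
 [-0.9641  0.0001  0.2656]
 [-0.0001 -1.      0.    ]]
(0.44, -0.208, 0) [186.7989 261.3845] [362.3817 253.6311]
(0.44, -0.208, 0.055) [181.1422 236.4244] [367.5796 249.4699]
```

View pics/crop1.png

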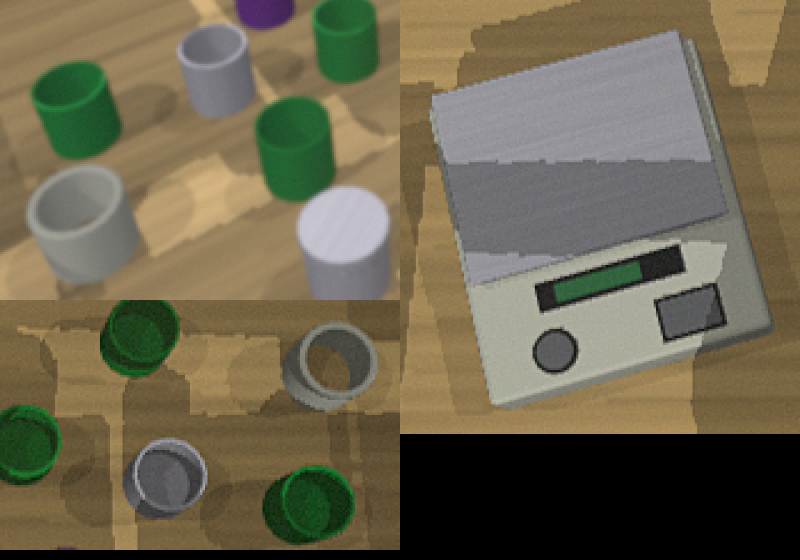

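Run:
```python
from h import *
from scipy.optimize import least_squares
np.set_printoptions(precision=4,suppress=True)
_,Ks,Xs=cam("scene");_,Kt,Xt=cam("top")
L=np.array([(.0825,.105,.07),(.0825,-.105,.07),(-.0825,-.105,.07),(-.0825,.105,.07),(-.15,-.055,.059),(-.15,.055,.059)])
T=np.array([(32,97),(279,31),(326,213),(71,285),(290,313),(155,350)])/2.285+[70,110]
S=np.array([(490,182),(437,233),(358,187),(405,152),(336,177),(366,154)],float)
def W(p):
    c,s=np.cos(p[2]),np.sin(p[2]);return np.c_[L[:,0]*c-L[:,1]*s+p[0],L[:,0]*s+L[:,1]*c+p[1],L[:,2]]
def res(p,sets): return np.concatenate([(np.array([proj(K,X,q) for q in W(p)])-P).ravel() for K,X,P in sets])
for sets in ([(Kt,Xt,T)],[(Ks,Xs,S)],[(Kt,Xt,T),(Ks,Xs,S)]):
    r=least_squares(res,[.58,.195,-.3],args=(sets,),loss="soft_l1");print(r.x,"deg",np.degrees(r.x[2]),"rms px",np.sqrt(np.mean(res(r.x,sets)**2)),"tare",W(r.x)[4],"power",W(r.x)[5])
```

```text
[0.5765 0.1945 0.2706] deg 15.504923993038206 rms px 0.6062858389884874 tare [0.4467 0.1014 0.059 ] power [0.4173 0.2074 0.059 ]
[0.5787 0.1884 0.2183] deg 12.50566003244365 rms px 4.148722511233467 tare [0.4442 0.1023 0.059 ] power [0.4204 0.2097 0.059 ]
[0.5771 0.1943 0.2657] deg 15.222767684732945 rms px 3.0738718415137884 tare [0.4468 0.1019 0.059 ] power [0.418 0.208 0.059]
```

The crop confirms it. The grey thin-walled cup with a closed steel floor is at scene (183,251) / top (368,249). The coupling shows wood through it, and the tin has a lid. The oblong tare key is at the right end of the deck. First move: go above the cup and turn the jaws into a clear gap.

{"api": "play_rows", "payload": {
  "motion": [
    {"dx": -0.0207, "dy": 0.009, "dz": 0.0369, "ry": -5.5, "fingers": 0.085},
    {"dx": -0.0413, "dy": 0.018, "dz": 0.0737, "ry": -11, "fingers": 0.085},
    {"dx": -0.062, "dy": 0.027, "dz": 0.1106, "ry": -16.5, "fingers": 0.085},
    {"dx": -0.0826, "dy": 0.036, "dz": 0.1475, "ry": -22, "fingers": 0.085},
    {"dx": -0.1033, "dy": 0.045, "dz": 0.1844, "ry": -27.5, "fingers": 0.085},
    {"dx": -0.124, "dy": 0.055, "dz": 0.2212, "ry": -33, "fingers": 0.085},
    {"dx": -0.1446, "dy": 0.064, "dz": 0.2581, "ry": -38.5, "fingers": 0.085},
    {"dx": -0.1653, "dy": 0.073, "dz": 0.295, "ry": -44, "fingers": 0.085},
    {"dx": -0.2066, "dy": 0.09, "dz": 0.3687, "ry": -55, "fingers": 0.085},
    {"dx": -0.2066, "dy": 0.09, "dz": 0.3687, "ry": -55, "fingers": 0.085}
  ]
}}

```text
validation failed for argument at $.mo...
```

Run:
```python
from h import *
from scipy.spatial.transform import Rotation as R
np.set_printoptions(precision=4,suppress=True)
o=telemetry.get_obs();M=R.from_quat(o["eef_rot"]).as_matrix();print(o["time_s"],o["tool_pos"],o["joints"]);print(M)
print(M.T@(np.array([.44,-.209,.017])-o["tool_pos"]))
c,K,X=cam("scene");cv2.imwrite("pics/s1.png",cv2.resize(c["frame"][130:370,60:380],(800,600)))
for p in[(.44,-.209,.055),o["tool_pos"]]:print(proj(K,X,p))
```

```text
0.8 [ 0.1394 -0.5061  0.2313] [-1.302   0.2382 -0.0135  1.3192  0.      1.5708]
[[ 0.2656 -0.      0.9641]
 [-0.9641  0.0001  0.2656]
 [-0.0001 -1.      0.    ]]
[-0.2066  0.2143  0.3687]
[180.5495 236.6667]
[-107.1727  115.4838]
```

View pics/s1.png

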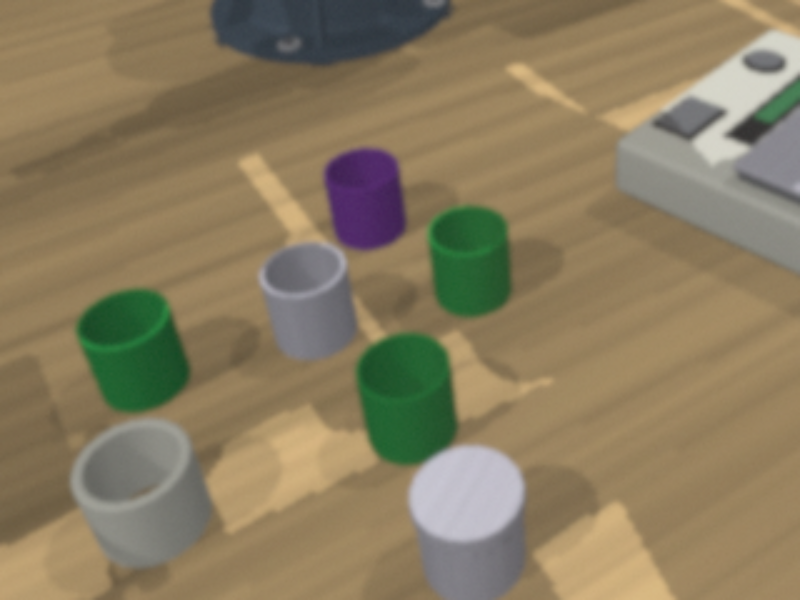

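The call was refused, probably because every field is required, and the picture shows nothing moved: the cup is still at crop (305,300). Sending it again with all the fields.

{"api": "play_rows", "payload": {
  "motion": [
    {"rx": 0, "rz": 0, "dx": -0.0207, "dy": 0.009, "dz": 0.0369, "ry": -5.5, "fingers": 0.085},
    {"rx": 0, "rz": 0, "dx": -0.0413, "dy": 0.018, "dz": 0.0737, "ry": -11, "fingers": 0.085},
    {"rx": 0, "rz": 0, "dx": -0.062, "dy": 0.027, "dz": 0.1106, "ry": -16.5, "fingers": 0.085},
    {"rx": 0, "rz": 0, "dx": -0.0826, "dy": 0.036, "dz": 0.1475, "ry": -22, "fingers": 0.085},
    {"rx": 0, "rz": 0, "dx": -0.1033, "dy": 0.045, "dz": 0.1844, "ry": -27.5, "fingers": 0.085},
    {"rx": 0, "rz": 0, "dx": -0.124, "dy": 0.055, "dz": 0.2212, "ry": -33, "fingers": 0.085},
    {"rx": 0, "rz": 0, "dx": -0.1446, "dy": 0.064, "dz": 0.2581, "ry": -38.5, "fingers": 0.085},
    {"rx": 0, "rz": 0, "dx": -0.1653, "dy": 0.073, "dz": 0.295, "ry": -44, "fingers": 0.085},
    {"rx": 0, "rz": 0, "dx": -0.186, "dy": 0.082, "dz": 0.332, "ry": -49.5, "fingers": 0.085},
    {"rx": 0, "rz": 0, "dx": -0.2066, "dy": 0.09, "dz": 0.3687, "ry": -55, "fingers": 0.085}
  ]
}}

```text
time_s: 2.1
tool_pos: [0.441, -0.2079, 0.1411]
eef_rot: [0.697, -0.119, 0.119, -0.697]
force: [0.7, -0.4, 0.4]
width: 0.996
```

```bash
cat > st.py <<'E'
import sys
from h import *
from scipy.spatial.transform import Rotation as R
np.set_printoptions(precision=4,suppress=True)
o=telemetry.get_obs();M=R.from_quat(o["eef_rot"]).as_matrix();print(o["time_s"],o["tool_pos"],"q",o["joints"],"F",o["force"],"w",o["width"]);print("jawdeg",np.degrees(np.arctan2(M[1,0],M[0,0])),"down",M[:,1])
if len(sys.argv)>3: print("shift",M.T@(np.array(list(map(float,sys.argv[1:4])))-o["tool_pos"]))
E
python3 st.py .44 -.209 .017
```

```text
2.1 [ 0.441  -0.2079  0.1411] q [-0.4406  0.2238 -0.272   1.0747  0.      1.469 ] F [ 0.7414 -0.4198  0.4186] w 0.995910147943763
jawdeg -19.41525594602547 down [ 0.0003 -0.0001 -1.    ]
shift [-0.0006  0.1241 -0.0013]
```

{"api": "play_rows", "payload": {
  "motion": [
    {"rx": 0, "ry": 0, "rz": 0, "dx": 0, "dy": 0.02, "dz": 0, "fingers": 0.085},
    {"rx": 0, "ry": 0, "rz": 0, "dx": 0, "dy": 0.045, "dz": 0, "fingers": 0.085},
    {"rx": 0, "ry": 0, "rz": 0, "dx": 0, "dy": 0.07, "dz": 0, "fingers": 0.085},
    {"rx": 0, "ry": 0, "rz": 0, "dx": 0, "dy": 0.09, "dz": 0, "fingers": 0.085},
    {"rx": 0, "ry": 0, "rz": 0, "dx": 0, "dy": 0.11, "dz": 0, "fingers": 0.085},
    {"rx": 0, "ry": 0, "rz": 0, "dx": 0, "dy": 0.12, "dz": 0, "fingers": 0.085},
    {"rx": 0, "ry": 0, "rz": 0, "dx": 0, "dy": 0.124, "dz": 0, "fingers": 0.085},
    {"rx": 0, "ry": 0, "rz": 0, "dx": 0, "dy": 0.124, "dz": 0, "fingers": 0.085},
    {"rx": 0, "ry": 0, "rz": 0, "dx": 0, "dy": 0.124, "dz": 0, "fingers": 0.07},
    {"rx": 0, "ry": 0, "rz": 0, "dx": 0, "dy": 0.124, "dz": 0, "fingers": 0.06}
  ]
}}

```text
time_s: 3.35
tool_pos: [0.4403, -0.2091, 0.0178]
eef_rot: [0.697, -0.12, 0.121, -0.697]
force: [-0.1, -0.6, 0.4]
width: 0.703
```

{"api": "play_rows", "payload": {
  "motion": [
    {"rx": 0, "ry": 0, "rz": 0, "dx": 0, "dy": 0, "dz": 0, "fingers": 0.057},
    {"rx": 0, "ry": 0, "rz": 0, "dx": 0, "dy": 0, "dz": 0, "fingers": 0.054},
    {"rx": 0, "ry": 0, "rz": 0, "dx": 0, "dy": 0, "dz": 0, "fingers": 0.045},
    {"rx": 0, "ry": 0, "rz": 0, "dx": 0, "dy": 0, "dz": 0, "fingers": 0.04},
    {"rx": 0, "ry": 0, "rz": 0, "dx": 0, "dy": 0, "dz": 0, "fingers": 0.04},
    {"rx": 0, "ry": 0, "rz": 0, "dx": 0, "dy": 0, "dz": 0, "fingers": 0.04},
    {"rx": 0, "ry": 0, "rz": 0, "dx": 0, "dy": -0.01, "dz": 0, "fingers": 0.04},
    {"rx": 0, "ry": 0, "rz": 0, "dx": 0, "dy": -0.03, "dz": 0, "fingers": 0.04},
    {"rx": 0, "ry": 0, "rz": 0, "dx": 0, "dy": -0.06, "dz": 0, "fingers": 0.04},
    {"rx": 0, "ry": 0, "rz": 0, "dx": 0, "dy": -0.1, "dz": 0, "fingers": 0.04}
  ]
}}

```text
time_s: 4.6
tool_pos: [0.4392, -0.2086, 0.1179]
eef_rot: [-0.697, 0.121, -0.12, 0.697]
force: [-0.3, -0.9, -1.0]
width: 0.618
```

```bash
python3 st.py .577 .1945 .16
python3 - <<'E'
from h import *
c,K,X=cam("scene");cv2.imwrite("pics/s2.png",cv2.resize(c["frame"][80:380,60:460],(800,600)))
E
```

```text
4.6 [ 0.4392 -0.2086  0.1179] q [-0.4435  0.2419 -0.3125  1.0186  0.      1.4694] F [-0.2533 -0.8554 -1.0377] w 0.6184553881874285
jawdeg -19.596798103592853 down [-0.0019  0.0009 -1.    ]
shift [-0.0054 -0.0419  0.426 ]
```

View pics/s2.png

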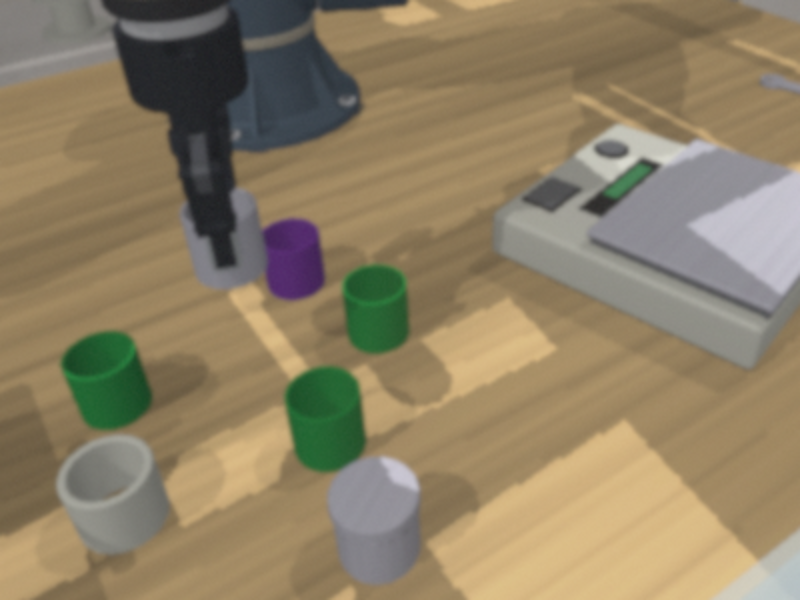

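The cup is gripped and lifted: opening about 53 mm, weight about 1 N. It shows upright at crop (225,240). Next, carry it over the pan.

{"api": "play_rows", "payload": {
  "motion": [
    {"rx": 0, "rz": 0, "dx": 0, "dy": -0.02, "dz": 0.015, "ry": -2, "fingers": 0.04},
    {"rx": 0, "rz": 0, "dx": -0.001, "dy": -0.038, "dz": 0.05, "ry": -4, "fingers": 0.04},
    {"rx": 0, "rz": 0, "dx": -0.002, "dy": -0.038, "dz": 0.1, "ry": -8, "fingers": 0.04},
    {"rx": 0, "rz": 0, "dx": -0.002, "dy": -0.038, "dz": 0.155, "ry": -12, "fingers": 0.04},
    {"rx": 0, "rz": 0, "dx": -0.003, "dy": -0.038, "dz": 0.21, "ry": -16, "fingers": 0.04},
    {"rx": 0, "rz": 0, "dx": -0.004, "dy": -0.038, "dz": 0.265, "ry": -21, "fingers": 0.04},
    {"rx": 0, "rz": 0, "dx": -0.005, "dy": -0.038, "dz": 0.32, "ry": -26, "fingers": 0.04},
    {"rx": 0, "rz": 0, "dx": -0.006, "dy": -0.038, "dz": 0.37, "ry": -30, "fingers": 0.04},
    {"rx": 0, "rz": 0, "dx": -0.006, "dy": -0.038, "dz": 0.41, "ry": -33, "fingers": 0.04},
    {"rx": 0, "rz": 0, "dx": -0.0063, "dy": -0.038, "dz": 0.4261, "ry": -35, "fingers": 0.04}
  ]
}}

```text
time_s: 5.9
tool_pos: [0.5771, 0.1965, 0.155]
eef_rot: [-0.701, -0.096, 0.096, 0.701]
force: [0.5, -0.4, -0.5]
width: 0.619
```

```bash
python3 st.py .577 .1945 .087
python3 - <<'E'
from h import *
ims=[]
for n in("scene","top"):
    c,K,X=cam(n);f=c["frame"]
    print(n,"cup bottom/rim predicted",proj(K,X,(.577,.1945,.138)),proj(K,X,(.577,.1945,.193)))
    for l,z in(("cup",.138),):
        for d in tip_of(n,l)[:6]: print(l,round(d["conf"],2),d["position"],ray(K,X,d["position"],z))
    ims.append(cv2.resize(f[60:285,300:560] if n=="scene" else f[80:305,50:310],(400,346)))
cv2.imwrite("pics/s3.png",np.hstack(ims))
E
```

```text
5.9 [0.5771 0.1965 0.155 ] q [0.328  0.4153 0.0498 1.2058 0.0002 1.6266] F [ 0.464  -0.4087 -0.4888] w 0.6185645601943297
jawdeg 15.59871830042161 down [-0.0005  0.     -1.    ]
shift [-0.0006  0.068  -0.0019]
scene cup bottom/rim predicted [429.98403325 150.72358403] [437.02949945 120.1788441 ]
cup 0.95 [253.4, 243.5] [ 0.60313429 -0.16677813  0.138     ]
cup 0.74 [429.2, 150.7] [0.57617783 0.19351826 0.138     ]
cup 0.73 [205.5, 221.5] [ 0.52899536 -0.19602602  0.138     ]
cup 0.59 [227.3, 300.8] [ 0.66420113 -0.23560672  0.138     ]
cup 0.56 [119.9, 281.0] [ 0.5697243  -0.32044123  0.138     ]
top cup bottom/rim predicted [137.97986406 165.60895325] [128.95712936 155.08781217]
cup 0.92 [324.8, 296.8] [ 0.35183492 -0.11913488  0.138     ]
cup 0.92 [306.8, 241.8] [ 0.44177255 -0.09237934  0.138     ]
cup 0.75 [352.4, 196.7] [ 0.51805012 -0.17145243  0.138     ]
cup 0.65 [417.8, 265.2] [ 0.40128575 -0.27301095  0.138     ]
cup 0.64 [134.8, 165.8] [0.57671297 0.19995486 0.138     ]
```

View pics/s3.png

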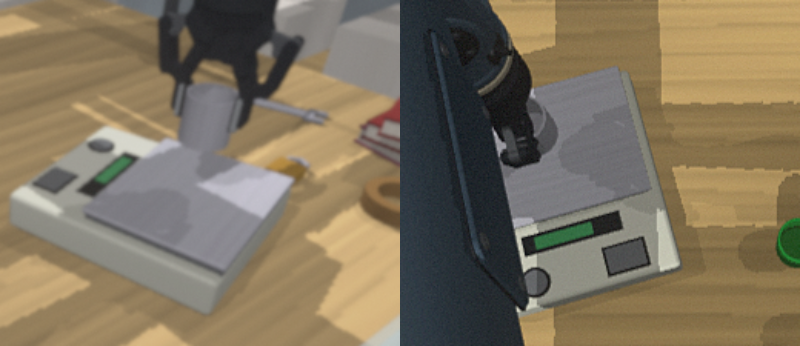

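The cup is over the pan, within about 1 mm of the prediction in the scene view (429,151). Lower it gently.

{"api": "play_rows", "payload": {
  "motion": [
    {"rx": 0, "ry": 0, "rz": 0, "dx": 0, "dy": 0, "dz": 0, "fingers": 0.04},
    {"rx": 0, "ry": 0, "rz": 0, "dx": 0, "dy": 0.01, "dz": 0, "fingers": 0.04},
    {"rx": 0, "ry": 0, "rz": 0, "dx": 0, "dy": 0.025, "dz": 0, "fingers": 0.04},
    {"rx": 0, "ry": 0, "rz": 0, "dx": 0, "dy": 0.04, "dz": 0, "fingers": 0.04},
    {"rx": 0, "ry": 0, "rz": 0, "dx": 0, "dy": 0.052, "dz": 0, "fingers": 0.04},
    {"rx": 0, "ry": 0, "rz": 0, "dx": 0, "dy": 0.059, "dz": 0, "fingers": 0.04},
    {"rx": 0, "ry": 0, "rz": 0, "dx": 0, "dy": 0.063, "dz": 0, "fingers": 0.04},
    {"rx": 0, "ry": 0, "rz": 0, "dx": 0, "dy": 0.065, "dz": 0, "fingers": 0.04},
    {"rx": 0, "ry": 0, "rz": 0, "dx": 0, "dy": 0.0665, "dz": 0, "fingers": 0.04},
    {"rx": 0, "ry": 0, "rz": 0, "dx": 0, "dy": 0.0665, "dz": 0, "fingers": 0.04}
  ]
}}

```text
time_s: 7.35
tool_pos: [0.5771, 0.1946, 0.089]
eef_rot: [-0.701, -0.095, 0.095, 0.701]
force: [-0.2, -0.5, -1.2]
width: 0.615
```

{"api": "play_rows", "payload": {
  "motion": [
    {"rx": 0, "ry": 0, "rz": 0, "dx": 0, "dy": 0.0003, "dz": 0, "fingers": 0.04},
    {"rx": 0, "ry": 0, "rz": 0, "dx": 0, "dy": 0.0006, "dz": 0, "fingers": 0.04},
    {"rx": 0, "ry": 0, "rz": 0, "dx": 0, "dy": 0.0008, "dz": 0, "fingers": 0.04},
    {"rx": 0, "ry": 0, "rz": 0, "dx": 0, "dy": 0.001, "dz": 0, "fingers": 0.04},
    {"rx": 0, "ry": 0, "rz": 0, "dx": 0, "dy": 0.001, "dz": 0, "fingers": 0.04},
    {"rx": 0, "ry": 0, "rz": 0, "dx": 0, "dy": 0.001, "dz": 0, "fingers": 0.04},
    {"rx": 0, "ry": 0, "rz": 0, "dx": 0, "dy": 0.001, "dz": 0, "fingers": 0.04},
    {"rx": 0, "ry": 0, "rz": 0, "dx": 0, "dy": 0.001, "dz": 0, "fingers": 0.04},
    {"rx": 0, "ry": 0, "rz": 0, "dx": 0, "dy": 0.001, "dz": 0, "fingers": 0.04},
    {"rx": 0, "ry": 0, "rz": 0, "dx": 0, "dy": 0.001, "dz": 0, "fingers": 0.04}
  ]
}}

```text
time_s: 8.6
tool_pos: [0.577, 0.1945, 0.0881]
eef_rot: [-0.701, -0.095, 0.095, 0.701]
force: [-2.1, -1.0, 5.4]
width: 0.618
```

Contact is felt at about 5 N. Release it, then retreat straight up.

{"api": "play_rows", "payload": {
  "motion": [
    {"rx": 0, "ry": 0, "rz": 0, "dx": 0, "dy": -0.0003, "dz": 0, "fingers": 0.053},
    {"rx": 0, "ry": 0, "rz": 0, "dx": 0, "dy": -0.0003, "dz": 0, "fingers": 0.056},
    {"rx": 0, "ry": 0, "rz": 0, "dx": 0, "dy": -0.0003, "dz": 0, "fingers": 0.06},
    {"rx": 0, "ry": 0, "rz": 0, "dx": 0, "dy": -0.0003, "dz": 0, "fingers": 0.07},
    {"rx": 0, "ry": 0, "rz": 0, "dx": 0, "dy": -0.0003, "dz": 0, "fingers": 0.08},
    {"rx": 0, "ry": 0, "rz": 0, "dx": 0, "dy": -0.0003, "dz": 0, "fingers": 0.08},
    {"rx": 0, "ry": 0, "rz": 0, "dx": 0, "dy": -0.0003, "dz": 0, "fingers": 0.08},
    {"rx": 0, "ry": 0, "rz": 0, "dx": 0, "dy": -0.01, "dz": 0, "fingers": 0.08},
    {"rx": 0, "ry": 0, "rz": 0, "dx": 0, "dy": -0.03, "dz": 0, "fingers": 0.08},
    {"rx": 0, "ry": 0, "rz": 0, "dx": 0, "dy": -0.06, "dz": 0, "fingers": 0.08}
  ]
}}

```text
time_s: 9.85
tool_pos: [0.5766, 0.1944, 0.1484]
eef_rot: [0.701, 0.094, -0.095, -0.701]
force: [0.4, -0.2, -0.6]
width: 0.932
```

{"api": "play_rows", "payload": {
  "motion": [
    {"rx": 0, "ry": 0, "rz": 0, "dx": 0, "dy": -0.03, "dz": 0, "fingers": 0.08},
    {"rx": 0, "ry": 0, "rz": 0, "dx": -0.01, "dy": -0.06, "dz": -0.005, "fingers": 0.08},
    {"rx": 0, "ry": 0, "rz": 0, "dx": -0.03, "dy": -0.06, "dz": -0.02, "fingers": 0.06},
    {"rx": 0, "ry": 0, "rz": 0, "dx": -0.06, "dy": -0.06, "dz": -0.035, "fingers": 0.04},
    {"rx": 0, "ry": 0, "rz": 0, "dx": -0.09, "dy": -0.06, "dz": -0.045, "fingers": 0.02},
    {"rx": 0, "ry": 0, "rz": 0, "dx": -0.12, "dy": -0.06, "dz": -0.05, "fingers": 0},
    {"rx": 0, "ry": 0, "rz": 0, "dx": -0.14, "dy": -0.06, "dz": -0.055, "fingers": 0},
    {"rx": 0, "ry": 0, "rz": 0, "dx": -0.15, "dy": -0.06, "dz": -0.055, "fingers": 0},
    {"rx": 0, "ry": 0, "rz": 0, "dx": -0.15, "dy": -0.06, "dz": -0.055, "fingers": 0},
    {"rx": 0, "ry": 0, "rz": 0, "dx": -0.15, "dy": -0.06, "dz": -0.055, "fingers": 0}
  ]
}}

```text
time_s: 11.1
tool_pos: [0.4477, 0.102, 0.208]
eef_rot: [-0.701, -0.095, 0.095, 0.701]
force: [-0.3, 0.9, 0.2]
width: 0.002
```

```bash
python3 st.py .4467 .1015 .062
python3 - <<'E'
from h import *
ims=[]
for n in("scene","top"):
    c,K,X=cam(n);f=c["frame"]
    print(n,"pred cup",proj(K,X,(.577,.1945,.07)),"tare",proj(K,X,(.4467,.1015,.059)))
    for l,z in(("cup",.07),("pan",.07),("tare_key",.059),("power_key",.059)):
        for d in tip_of(n,l)[:6]: print(l,round(d["conf"],2),d["position"],ray(K,X,d["position"],z))
    ims.append(cv2.resize(f[60:285,300:560] if n=="scene" else f[80:305,50:310],(400,346)))
cv2.imwrite("pics/s4.png",np.hstack(ims))
E
```

```text
11.1 [0.4477 0.102  0.208 ] q [ 0.2239  0.1351 -0.2052  1.2298  0.0001  1.5257] F [-0.3333  0.8574  0.207 ] w 0.0024781377395828516
jawdeg 15.415203628062901 down [ 0.0006  0.0003 -1.    ]
shift [-0.0012  0.146  -0.0002]
scene pred cup [422.18178167 184.54927253] tare [334.06996616 174.62360104]
cup 0.88 [225.2, 303.5] [ 0.61188071 -0.21849355  0.07      ]
cup 0.87 [417.5, 185.8] [0.5748243  0.18469252 0.07      ]
cup 0.8 [207.5, 219.3] [ 0.4431401  -0.16141105  0.07      ]
cup 0.74 [251.6, 247.4] [ 0.54165596 -0.13777718  0.07      ]
pan 0.73 [421.4, 183.8] [0.57458994 0.19528919 0.07      ]
tare_key 0.72 [335.0, 176.2] [0.45202239 0.0992866  0.059     ]
power_key 0.61 [365.8, 153.0] [0.42111883 0.20892164 0.059     ]
top pred cup [147.69495683 176.93743238] tare [196.97431    247.15511455]
cup 0.94 [351.1, 197.2] [ 0.53442875 -0.1801899   0.07      ]
cup 0.63 [419.1, 262.6] [ 0.41348661 -0.29525374  0.07      ]
cup 0.6 [306.9, 242.9] [ 0.45075357 -0.09711201  0.07      ]
cup 0.59 [326.0, 296.5] [ 0.35584756 -0.12807188  0.07      ]
tare_key 0.8 [195.8, 247.4] [0.44627383 0.10361739 0.059     ]
```

View pics/s4.png

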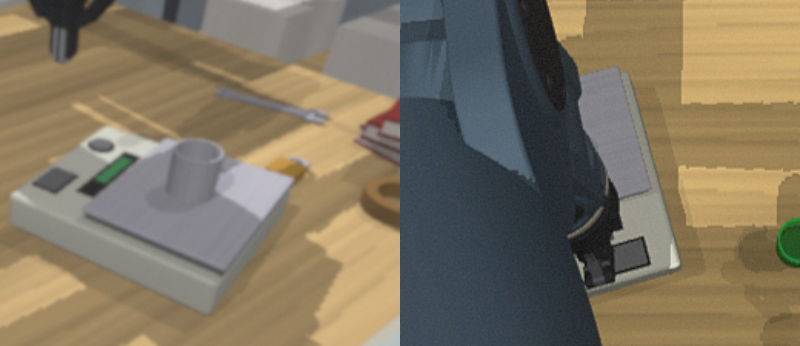

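The cup stands upright in the middle of the pan at scene crop (195,170), and the released gripper is over the tare key. Approach the key with the fingers shut.

{"api": "play_rows", "payload": {
  "motion": [
    {"rx": 0, "ry": 0, "rz": 0, "dx": 0, "dy": 0.02, "dz": 0, "fingers": 0},
    {"rx": 0, "ry": 0, "rz": 0, "dx": 0, "dy": 0.05, "dz": 0, "fingers": 0},
    {"rx": 0, "ry": 0, "rz": 0, "dx": 0, "dy": 0.08, "dz": 0, "fingers": 0},
    {"rx": 0, "ry": 0, "rz": 0, "dx": 0, "dy": 0.11, "dz": 0, "fingers": 0},
    {"rx": 0, "ry": 0, "rz": 0, "dx": 0, "dy": 0.13, "dz": 0, "fingers": 0},
    {"rx": 0, "ry": 0, "rz": 0, "dx": 0, "dy": 0.14, "dz": 0, "fingers": 0},
    {"rx": 0, "ry": 0, "rz": 0, "dx": 0, "dy": 0.144, "dz": 0, "fingers": 0},
    {"rx": 0, "ry": 0, "rz": 0, "dx": 0, "dy": 0.146, "dz": 0, "fingers": 0},
    {"rx": 0, "ry": 0, "rz": 0, "dx": 0, "dy": 0.146, "dz": 0, "fingers": 0},
    {"rx": 0, "ry": 0, "rz": 0, "dx": 0, "dy": 0.146, "dz": 0, "fingers": 0}
  ]
}}

```text
time_s: 12.85
tool_pos: [0.4473, 0.1018, 0.0623]
eef_rot: [-0.701, -0.095, 0.094, 0.701]
force: [0.1, -0.9, -0.2]
width: 0.001
```

```bash
python3 st.py .4467 .1015 .059
python3 - <<'E'
from h import *
c,K,X=cam("scene");cv2.imwrite("pics/s5.png",cv2.resize(c["frame"][110:260,290:490],(800,600),interpolation=3))
E
```

```text
12.85 [0.4473 0.1018 0.0623] q [ 0.2236  0.2529 -0.4639  0.8532  0.0001  1.5256] F [ 0.0518 -0.8973 -0.2056] w 0.000786816711841258
jawdeg 15.402692663572012 down [ 0.0008  0.0003 -1.    ]
shift [-0.0006  0.0033 -0.0001]
```

View pics/s5.png

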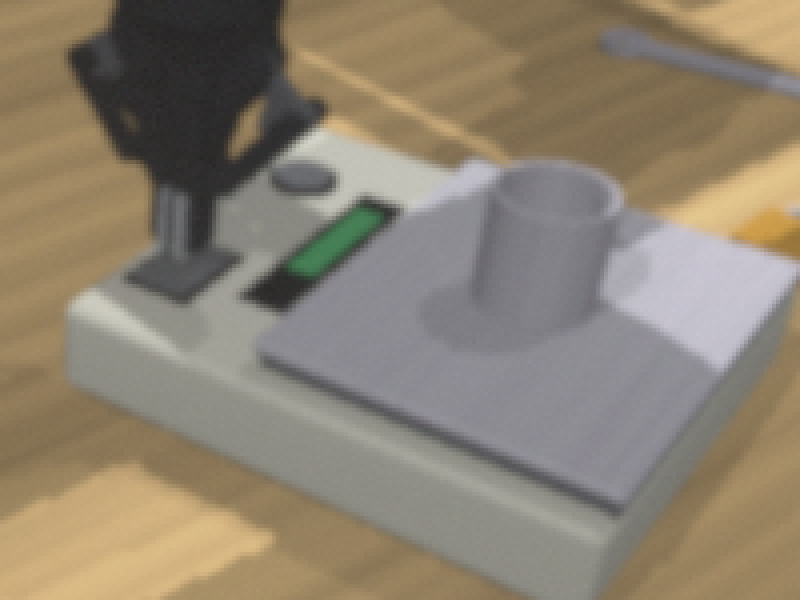

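The fingertips are just above the oblong key at crop (185,255), clear of the round key at (305,178). Creep down.

{"api": "play_rows", "payload": {
  "motion": [
    {"rx": 0, "ry": 0, "rz": 0, "dx": 0, "dy": 0.001, "dz": 0, "fingers": 0},
    {"rx": 0, "ry": 0, "rz": 0, "dx": 0, "dy": 0.002, "dz": 0, "fingers": 0},
    {"rx": 0, "ry": 0, "rz": 0, "dx": 0, "dy": 0.003, "dz": 0, "fingers": 0},
    {"rx": 0, "ry": 0, "rz": 0, "dx": 0, "dy": 0.0035, "dz": 0, "fingers": 0},
    {"rx": 0, "ry": 0, "rz": 0, "dx": 0, "dy": 0.0038, "dz": 0, "fingers": 0},
    {"rx": 0, "ry": 0, "rz": 0, "dx": 0, "dy": 0.004, "dz": 0, "fingers": 0},
    {"rx": 0, "ry": 0, "rz": 0, "dx": 0, "dy": 0.004, "dz": 0, "fingers": 0},
    {"rx": 0, "ry": 0, "rz": 0, "dx": 0, "dy": 0.004, "dz": 0, "fingers": 0},
    {"rx": 0, "ry": 0, "rz": 0, "dx": 0, "dy": 0.004, "dz": 0, "fingers": 0},
    {"rx": 0, "ry": 0, "rz": 0, "dx": 0, "dy": 0.004, "dz": 0, "fingers": 0}
  ]
}}

```text
time_s: 14.15
tool_pos: [0.447, 0.1017, 0.0579]
eef_rot: [-0.701, -0.095, 0.095, 0.701]
force: [-0.5, -0.3, 5.2]
width: -0.003
```

It reads 5.2 N with 1.1 mm of travel, between the 3 N register point and the 8 N stop. Hold briefly, then release and retreat.

{"api": "play_rows", "payload": {
  "motion": [
    {"rx": 0, "ry": 0, "rz": 0, "dx": 0, "dy": 0, "dz": 0, "fingers": 0},
    {"rx": 0, "ry": 0, "rz": 0, "dx": 0, "dy": 0, "dz": 0, "fingers": 0},
    {"rx": 0, "ry": 0, "rz": 0, "dx": 0, "dy": 0, "dz": 0, "fingers": 0},
    {"rx": 0, "ry": 0, "rz": 0, "dx": 0, "dy": 0, "dz": 0, "fingers": 0},
    {"rx": 0, "ry": 0, "rz": 0, "dx": 0, "dy": -0.004, "dz": 0, "fingers": 0},
    {"rx": 0, "ry": 0, "rz": 0, "dx": 0, "dy": -0.015, "dz": 0, "fingers": 0},
    {"rx": 0, "ry": 0, "rz": 0, "dx": 0, "dy": -0.04, "dz": 0, "fingers": 0},
    {"rx": 0, "ry": 0, "rz": 0, "dx": 0, "dy": -0.08, "dz": 0, "fingers": 0},
    {"rx": 0, "ry": 0, "rz": 0, "dx": 0, "dy": -0.12, "dz": 0, "fingers": 0},
    {"rx": 0, "ry": 0, "rz": 0, "dx": 0, "dy": -0.15, "dz": 0, "fingers": 0}
  ]
}}

```text
time_s: 15.4
tool_pos: [0.4472, 0.1017, 0.2102]
eef_rot: [-0.701, -0.095, 0.094, 0.701]
force: [0.9, -0.3, -0.1]
width: 0.004
```

{"api": "play_rows", "payload": {
  "motion": [
    {"rx": 0, "ry": 0, "rz": 0, "dx": 0, "dy": 0, "dz": -0.03, "fingers": 0},
    {"rx": 0, "ry": 0, "rz": 0, "dx": 0, "dy": 0, "dz": -0.07, "fingers": 0},
    {"rx": 0, "ry": 0, "rz": 0, "dx": 0, "dy": 0, "dz": -0.11, "fingers": 0},
    {"rx": 0, "ry": 0, "rz": 0, "dx": 0, "dy": 0, "dz": -0.15, "fingers": 0},
    {"rx": 0, "ry": 0, "rz": 0, "dx": 0, "dy": 0, "dz": -0.19, "fingers": 0},
    {"rx": 0, "ry": 0, "rz": 0, "dx": 0, "dy": 0, "dz": -0.22, "fingers": 0},
    {"rx": 0, "ry": 0, "rz": 0, "dx": 0, "dy": 0, "dz": -0.24, "fingers": 0},
    {"rx": 0, "ry": 0, "rz": 0, "dx": 0, "dy": 0, "dz": -0.25, "fingers": 0},
    {"rx": 0, "ry": 0, "rz": 0, "dx": 0, "dy": 0, "dz": -0.25, "fingers": 0},
    {"rx": 0, "ry": 0, "rz": 0, "dx": 0, "dy": 0, "dz": -0.25, "fingers": 0}
  ]
}}

```text
time_s: 16.65
tool_pos: [0.5132, -0.1386, 0.2079]
eef_rot: [-0.701, -0.095, 0.095, 0.701]
force: [0.3, 0.2, -0.7]
width: 0.006
```

```bash
python3 st.py
python3 - <<'E'
from h import *
ims=[]
for n in("scene","top"):
    c,K,X=cam(n);f=c["frame"]
    for l,z in(("cup",.07),("pan",.07)):
        for d in tip_of(n,l)[:6]: print(n,l,round(d["conf"],2),d["position"],ray(K,X,d["position"],z))
    ims.append(cv2.resize(f[60:285,300:560] if n=="scene" else f[80:305,50:310],(400,346)))
cv2.imwrite("pics/s6.png",np.hstack(ims))
E
```

```text
16.65 [ 0.5132 -0.1386  0.2079] q [-0.2639  0.2584 -0.0464  1.2664  0.0003  1.0374] F [ 0.3295  0.2196 -0.67  ] w 0.005739816295736727
jawdeg 15.438654080785232 down [-0.0002  0.0004 -1.    ]
scene cup 0.92 [118.8, 281.4] [ 0.49542405 -0.31807755  0.07      ]
scene cup 0.83 [250.8, 244.9] [ 0.53627987 -0.13594359  0.07      ]
scene cup 0.75 [418.6, 185.1] [0.57446876 0.1880076  0.07      ]
scene cup 0.71 [206.9, 219.9] [ 0.4439846  -0.16287929  0.07      ]
scene pan 0.78 [423.3, 183.1] [0.57506385 0.19979892 0.07      ]
top cup 0.72 [143.7, 180.7] [0.5698245  0.20153699 0.07      ]
top cup 0.5 [148.7, 176.0] [0.5787916  0.19272479 0.07      ]
top pan 0.63 [145.9, 175.3] [0.58019913 0.19798433 0.07      ]
```

View pics/s6.png

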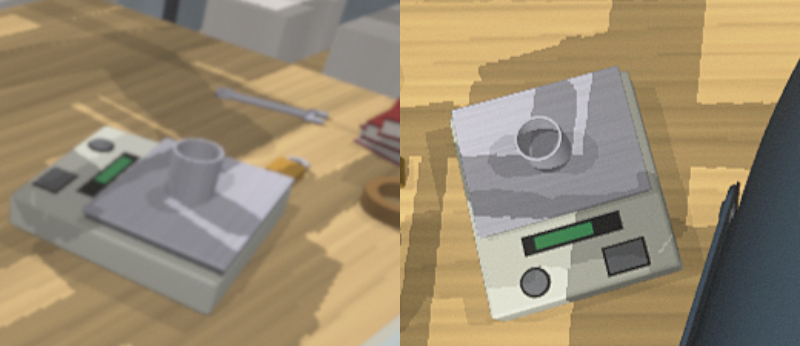

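The cup is upright at the pan centre (top crop (545,145)), both keys look free, and the arm is clear of everything. Handing in.

```bash
python3 -c "from bench import manip; print(manip.close_job())"
```

```text
the job is handed in; nothing more can be done
None
```

The steel cup is on the scale and the tare key has been pressed. I handed the job in at about 17 s on the robot's clock, and no verdict was reported.

- **Cup:** I gripped the open steel cup, set it on the pan with about 5 N of contact, and let go. The last pictures show it upright. The networks put it 3 to 9 mm from the measured pan centre, which is about as much as they scatter, and the picture shows it in the middle.
- **Tare key:** I pressed the oblong key once with the shut fingertips, at about 5.2 N and 1.1 mm of travel. That lies between the 3 N register point and the 8 N stop. I held it for about a second and released it. The fingers stayed clear of the round power key.
- **Final state:** The gripper is empty and the arm stands clear, with the measured force at noise level (under 1 N).
- **What went wrong or disagreed:** My first move call was refused because I left out some fields, and nothing moved. The scene-camera fit of the scale was poorer (3° off in turn, 4 px error), so I relied on the top-camera fit (0.6 px).

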